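# Stock the date-label caddy

### The arm

A 6-joint arm with a two-finger parallel gripper is mounted at the origin on a cart in front of the work surface, level with it; the furniture and walls round the work are solid. World frame = base frame: x ahead of the robot, y to its left, z up, the work surface at z = 0. Lengths are in m, angles in degrees, forces in N, time in s.
With the tool pointing down it reaches from about 0.3 to 0.75 m from the base axis. Payload 8.5 kg.
Tool frame: the origin (TCP) lies at the very end of the fingers, on their centre line; the grasp point (between the pads) lies 19 mm behind it (env.hold_point_z is the distance from the TCP to the grasp point, in m); z points along the fingers, y is the line along which they close (so a half turn about z gives the same grasp; the last joint's range is limited). The gripper opens to 85 mm and grips with 20 to 120 N. Pads are 22 mm wide; open, the fingers measure 114 mm over their backs; the gripper's body (76 mm by 85 mm) begins 54 mm behind the grasp point. The pads swing forward as they close: fully open they stand 13 mm farther back than shut.
Start: joints at [63.123, 21.807, 74.336, -0, 83.858, -12.336], TCP at [0.138, 0.532, 0.231] pointing down, gripper open.
Joint ranges: [-178.18, 178.18], [-50.72, 133.34], [12.68, 142.11], [-81.47, 261.47], [9.98, 163.14], [-165.26, 165.26]. Speed limits (degrees/s): [136.94, 136.94, 180, 180, 180, 180].

### API

Orientations are given as a 3x3 rotation matrix whose columns are the frame's x, y, z axes.
In Python, from rig import env, optics gives the robot as it stands.
- The arm moves only by the shell command python3 -m jog 'ROWS' [OPENING] [FORCE]. ROWS is JSON, a list of rows, each an object with "linear": the shift along the tool's x, y, z in units of 40 mm (1.0 is 40 mm), a list of three; "roll": the turn about the tool's z in units of 5 degrees (1.0 is 5 degrees). A call has 1 to 12 rows; each row shifts and turns the commanded pose from where the row before left it, along the tool's axes as they then stand; what a row does not reach is not made up. A row lasts 1/12 s, in which the tool goes at most 41.7 mm and 7.16 degrees, less where a joint would pass 70% of its speed; a pose out of reach is approached as far as the arm can. A call is refused whole if a number of a shift passes 1 or a number of a turn 1, either way. A call with a gripper value outside its range is refused whole. OPENING is the opening, from -1 (shut) to 1 (fully open), set as the call begins (- or left out, the last holds). The fingers move at their own pace and stop on an object; FORCE is the grip in N (left out, the last holds). Time passes only in rows, so rows that do not move let the fingers close. It gives the time, the measured TCP pose, the force, the opening and the grip force at its end, in the units of the state.
- env.observe(): the state, without advancing time (a new reading comes with each control period).
- optics.get_image(name): name is "side" or "top" or "wrist"; returns the picture (420x560x3 uint8, red, green, blue); there is no depth.
- optics.calibration(name): a dict with "fov_y" (degrees; the focal length in pixels is half the picture's height over the tangent of half this angle, whatever the lens; pixels are square), "cx", "cy" (the principal point, pixels), "T" (4x4, takes a point from camera to world coordinates). Camera axes: x right, y down, z forward; pixel columns grow to the right and rows downward; lengths in m; the calibration is good to about 2 mm. A picture is of the moment at which its call begins: read the wrist's pose just before it. calibration takes no time and is no camera call; for the wrist camera it gives the pose at the moment of the call.
- env.close_job(): hands the job in; it is judged then, once.
The state is a dict: "time_s": time; "q": joint angles; "qvel": joint speeds; "joint_efforts": joint torques, N m; "position": TCP position; "tool_rot": TCP orientation; "ft_force": force on the tool from outside, world axes, zero at the start; "wrist_torque": the same for the moment, N m; "grip_width": finger opening in m; "gripper_force": force on a finger pad.
Only numpy, scipy, OpenCV 4.12 (cv2) and the standard library are available. Lean on these libraries where they do the work, as an engineer would, in place of code of your own. Each camera call takes 0.05 s, during which the arm holds its last target. There are 200 camera calls.

### The job

Get the date-label caddy ready: stand the white, the blue and the green label roll upright in the caddy's bays, each flat on the floor pad of its own colour, and lay the red-capped marker flat and lengthwise in the long pen bay. The brown parcel tape and the thin ball pen do not belong in it: leave them where they are.

Things in the scene. Friction and masses are not known exactly. Their poses are not given: they have to be found in the camera images.
- caddy: fixed: shallow grey tray, 152 (x) by 274 (y) mm, 18 mm high; walls and dividers 4 mm thick, all 18 mm high, floor 4 mm. Origin: centre of underside, on the worktop. Three bays in a row nearest the robot, each 80 (x) by 86 (y) mm inside, at x = -32, y = -90, 0, +90 mm; behind them one empty pen bay, 60 (x) by 266 (y) mm inside, at x = +42, y = 0 mm. Yaw within 15 degrees
- pad_white: fixed: thin white floor pad 78 x 84 x 2 mm that nearly fills one of the caddy's three square bays (which one changes). Origin at the centre of its underside, which lies 4 mm above the worktop; its top is 6 mm above the worktop. Axes parallel to the caddy's
- pad_blue: fixed: thin blue floor pad 78 x 84 x 2 mm that nearly fills one of the caddy's three square bays (which one changes). Origin at the centre of its underside, which lies 4 mm above the worktop; its top is 6 mm above the worktop. Axes parallel to the caddy's
- pad_green: fixed: thin green floor pad 78 x 84 x 2 mm that nearly fills one of the caddy's three square bays (which one changes). Origin at the centre of its underside, which lies 4 mm above the worktop; its top is 6 mm above the worktop. Axes parallel to the caddy's
- roll_white: loose: roll of white labels, a white cylinder 61 mm in diameter and 40 mm high standing on end, 0.08 to 0.17 kg; treat its core as closed. Origin at the centre of its underside, z up
- roll_blue: loose: roll of light blue labels, a light blue cylinder 53 mm in diameter and 40 mm high standing on end, 0.07 to 0.14 kg; treat its core as closed. Origin at the centre of its underside, z up
- roll_green: loose: roll of green labels, a green cylinder 56 mm in diameter and 40 mm high standing on end, 0.08 to 0.16 kg; treat its core as closed. Origin at the centre of its underside, z up
- marker: loose: red-capped white marker pen, 135 mm long (along its y), 17 mm wide and 16 mm high, 0.02 kg, lying on the worktop. Origin under its middle, at its underside as it lies at the start; it can roll
- parcel_tape: loose, to be left alone: roll of brown parcel tape, 92 mm across and 48 mm high. Origin at the centre of its underside
- pen: loose, to be left alone: thin white and green ball pen, 145 mm long (along its y), 11 mm wide, 9 mm high. Origin under its middle

How it is judged (in metres and radians):
At the end, for the whole second after the job is handed in: Each label roll upright (7 deg) and down (5 mm) on its own colour's pad, within 22 mm of its centre; marker level (3.4 deg) in the pen bay, lengthwise (20 deg); parcel tape and ball pen within 30 mm of their starts; all released and at rest (horizontal distance between roll_white and pad_white below 0.022 m and z of roll_white in the frame of pad_white between -0.003 and 0.007 m and angle between each of roll_white, roll_blue, roll_green's own z axis and vertical below 0.12 rad and linear speed of each of roll_white, roll_blue, roll_green, marker below 0.02 m/s and horizontal distance between roll_blue and pad_blue below 0.022 m and z of roll_blue in the frame of pad_blue between -0.003 and 0.007 m and horizontal distance between roll_green and pad_green below 0.022 m and z of roll_green in the frame of pad_green between -0.003 and 0.007 m and x of marker in the frame of caddy between 0.016 and 0.068 m and y of marker in the frame of caddy between -0.068 and 0.068 m and z of marker in the frame of caddy between 0 and 0.024 m and angle between the y axis of marker and the y axis of caddy, either way round below 0.35 rad and angle between marker's own y axis and vertical between 1.511 and 1.631 rad and distance of each of parcel_tape, pen from where it was at the start of the episode below 0.03 m); the robot touches nothing.
It fails at once if the parcel tape was moved more than 30 mm (distance of parcel_tape from where it was at the start of the episode above 0.03 m).
It fails at once if the ball pen was moved more than 30 mm (distance of pen from where it was at the start of the episode above 0.03 m).
It also fails if it takes over 96 s, if anything falls off the work surface, if the arm or the gripper's body presses on something with over 40 N, if the wrist force passes 120 N, or if a joint passes its speed limit or range.

## Working session

There is one attempt and no reset: what is moved stays moved. The work goes in short steps, Python scripts to look and compute and a shell command to move; the robot and the scene stay as the last step left them, time stands still between calls to the robot, and variables do not carry over. Pictures are saved under pics/ and viewed, at most 14 in all, crops included, and the job is handed in when it is done.

```bash
ls; mkdir -p pics; python3 - <<'E'
from rig import env, optics
import cv2
for n in("top","side"):
    c=optics.calibration(n);print(n,c)
    cv2.imwrite(f"pics/{n}0.png",cv2.resize(optics.get_image(n)[:,:,::-1],(800,600),interpolation=cv2.INTER_CUBIC))
s=env.observe();print(s["time_s"],s["position"],s["tool_rot"],s["grip_width"],env.hold_point_z)
E
```

```text
pics
top {'fov_y': 56.35088602276283, 'cx': 278.9562784292865, 'cy': 209.69727543096963, 'T': array([[-0.0191807 , -0.98807737,  0.15275865,  0.38125852],
       [-0.99978109,  0.01767749, -0.01119261, -0.01207047],
       [ 0.00835877, -0.15293989, -0.98820014,  0.96253957],
       [ 0.        ,  0.        ,  0.        ,  1.        ]])}
side {'fov_y': 55.2390311755581, 'cx': 277.1169252947733, 'cy': 211.25924842618434, 'T': array([[ 0.90658146, -0.27645327,  0.31887872,  0.24933891],
       [-0.42171156, -0.56402501,  0.70995432, -0.65105517],
       [-0.01641362, -0.77810627, -0.62791816,  0.61894758],
       [ 0.        ,  0.        ,  0.        ,  1.        ]])}
0.1 [0.1379808  0.53215461 0.23078   ] [[-9.67965693e-01  2.51081758e-01 -6.06673152e-04]
 [ 2.51082319e-01  9.67965030e-01 -1.17033248e-03]
 [ 2.93389259e-04 -1.28516659e-03 -9.99999131e-01]] 0.08528109695541923 0.0187
```

View pics/top0.png

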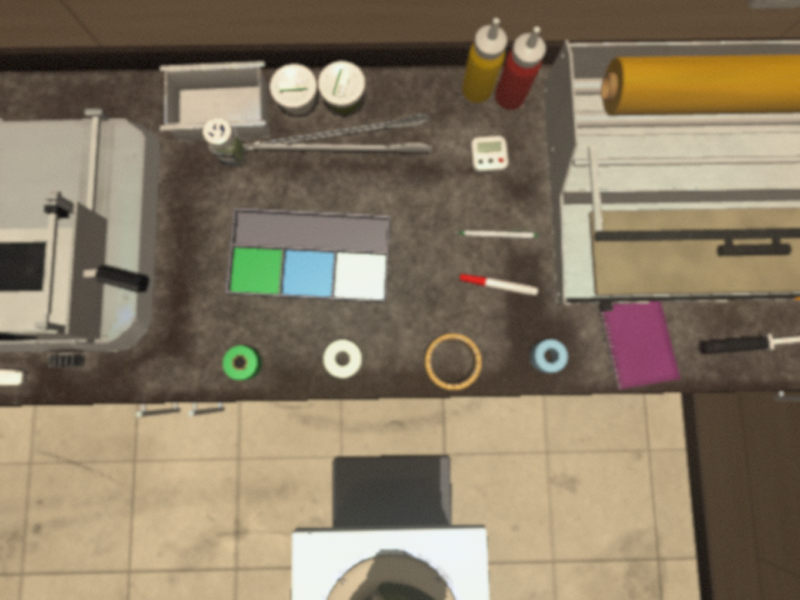

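View pics/side0.png

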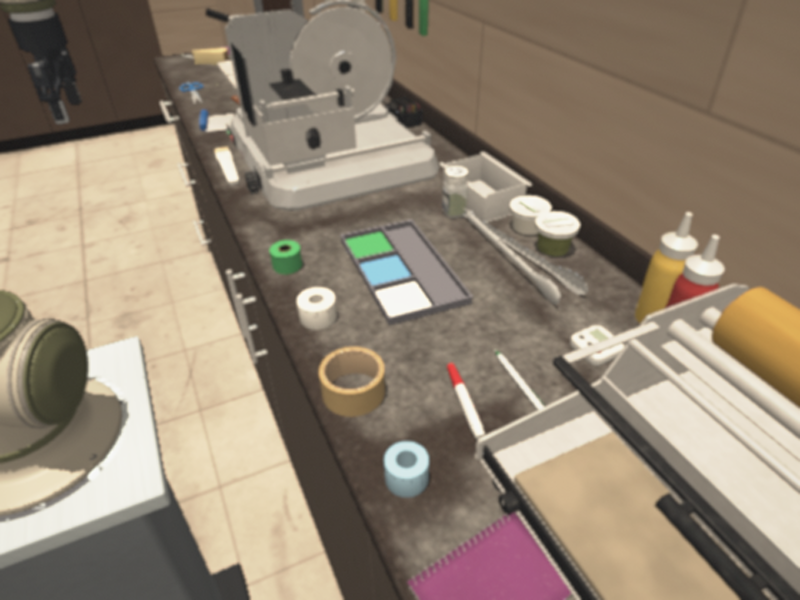

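The top view shows these positions in the 800x600 picture:
- Green roll (241,363), white roll (342,358), tape (453,361) and blue roll (551,355).
- Marker from (462,277) at the red end to (537,291), and pen at (461–534, 233).
- Caddy corners (236,210), (389,216), (385,299) and (229,292), with pads green, blue, white from left to right.

The side view shows the same layout.

```bash
cat > h.py <<'E'
from rig import env, optics
import numpy as np, cv2
def ray(n,uv,z,s=800/560,c=None):
    c=c or optics.calibration(n); f=210/np.tan(np.radians(c["fov_y"]/2))
    u=(uv[0]+.5)/s-.5; v=(uv[1]+.5)/s-.5
    d=c["T"][:3,:3]@np.array([(u-c["cx"])/f,(v-c["cy"])/f,1]); o=c["T"][:3,3]
    return (o+d*(z-o[2])/d[2])[:3]
def go(x,y,z=None,yaw=None):
    "print the shift in row units (tool frame) to reach TCP x,y,z with tool y along world angle yaw"
    s=env.observe(); R=np.array(s["tool_rot"]); p=np.array(s["position"])
    d=np.array([x,y,p[2] if z is None else z])-p
    cur=np.degrees(np.arctan2(R[1,1],R[0,1]))
    msg=""
    if yaw is not None:
        t=-((yaw-cur+90)%180-90); msg=f" roll {t/5:.2f} (turn after shift; tool z down so + is clockwise)"
    print("t",round(s["time_s"],2),"pos",p.round(4),"ycur",round(cur,1),"lin units",(R.T@d/0.04).round(2),msg,"q",np.round(s["q"],0))
E
python3 - <<'E'
from h import *
P=dict(green=(241,363,.04),white=(342,358,.04),blue=(551,355,.04),tape=(453,361,.048),mk0=(461,277,.012),mk1=(538,291,.012),pen0=(460,232,.005),pen1=(534,235,.005),
cA=(236,210,.018),cB=(389,216,.018),cC=(385,299,.018),cD=(229,292,.018),pg=(257,270,.006),pb=(309,273,.006),pw=(360,276,.006))
R={k:ray("top",v[:2],v[2]) for k,v in P.items()}
S=dict(green=(285,248,.04),white=(317,298,.04),blue=(406,457,.04),tape=(352,367,.048),mk0=(451,366,.012),mk1=(479,434,.012))
for k in R: print(k,R[k].round(3), ray("side",S[k][:2],S[k][2]).round(3) if k in S else "")
n=lambda a,b:np.linalg.norm(R[a]-R[b]).round(4)
print("274",n("cA","cB"),n("cD","cC"),"152",n("cA","cD"),n("cB","cC"),"marker",n("mk0","mk1"),"pen",n("pen0","pen1"),"pads",n("pg","pb"),n("pb","pw"))
E
```

```text
green [0.424 0.237 0.04 ] [0.427 0.236 0.04 ]
white [0.429 0.072 0.04 ] [0.432 0.07  0.04 ]
blue [ 0.427 -0.271  0.04 ] [ 0.429 -0.271  0.04 ]
tape [ 0.42  -0.109  0.048] [ 0.423 -0.109  0.048]
mk0 [ 0.566 -0.131  0.012] [ 0.567 -0.137  0.012]
mk1 [ 0.539 -0.263  0.012] [ 0.539 -0.262  0.012]
pen0 [ 0.648 -0.133  0.005] 
pen1 [ 0.641 -0.264  0.005] 
cA [0.691 0.258 0.018] 
cB [ 0.676 -0.009  0.018] 
cC [0.529 0.001 0.018] 
cD [0.546 0.266 0.018] 
pg [0.586 0.222 0.006] 
pb [0.579 0.132 0.006] 
pw [0.572 0.044 0.006] 
274 0.2673 0.2664 152 0.1453 0.1469 marker 0.1348 pen 0.1308 pads 0.0906 0.0888
```

All checks agree: sizes match, and the side view confirms positions within 3 mm. The caddy centre is about (0.611, 0.129) with yaw about -3.8°. I'll turn the jaw along the caddy's x axis and fetch the green roll first.

```bash
python3 -m jog '[{"linear":[0,0,0],"roll":1},{"linear":[0,0,0],"roll":1},{"linear":[0,0,0],"roll":1},{"linear":[0,0,0],"roll":1},{"linear":[0,0,0],"roll":1},{"linear":[0,0,0],"roll":1},{"linear":[0,0,0],"roll":1},{"linear":[0,0,0],"roll":1},{"linear":[0,0,0],"roll":1},{"linear":[0,0,0],"roll":1},{"linear":[0,0,0],"roll":1},{"linear":[0,0,0],"roll":1}]' 1 30
python3 -m jog '[{"linear":[0,0,0],"roll":1},{"linear":[0,0,0],"roll":1},{"linear":[0,0,0],"roll":1},{"linear":[0,0,0],"roll":0.9},{"linear":[0,0,0],"roll":0}]'
python3 -c "
from h import *
go(.425,.237,.13,-3.8)"
```

```text
time_s: 1.1
position: [0.138, 0.5322, 0.2309]
tool_rot: [[-0.262, 0.965, -0.0], [0.965, 0.262, -0.001], [-0.001, -0.001, -1.0]]
ft_force: [-0.3, -0.4, -0.1]
grip_width: 0.0858
gripper_force: 0.0
time_s: 1.52
position: [0.138, 0.5322, 0.231]
tool_rot: [[0.073, 0.997, -0.0], [0.997, -0.073, -0.001], [-0.001, -0.0, -1.0]]
ft_force: [-0.7, 0.4, 0.2]
grip_width: 0.0849
gripper_force: 0.0
t 1.52 pos [0.138  0.5322 0.231 ] ycur -4.2 lin units [-6.83  7.7   2.53]  roll -0.08 (turn after shift; tool z down so + is clockwise) q [63. 22. 74.  0. 84. 67.]
```

```bash
python3 -m jog '[{"linear":[-0.57,0.64,0.1]},{"linear":[-0.57,0.64,0.1]},{"linear":[-0.57,0.64,0.1]},{"linear":[-0.57,0.64,0.1]},{"linear":[-0.57,0.64,0.1]},{"linear":[-0.57,0.64,0.1]},{"linear":[-0.57,0.64,0.1]},{"linear":[-0.57,0.64,0.1]},{"linear":[-0.57,0.64,0.1]},{"linear":[-0.57,0.64,0.1]},{"linear":[-0.57,0.64,0.1]},{"linear":[-0.57,0.64,0.1]}]' 
python3 -m jog '[{"linear":[0,0,0]},{"linear":[0,0,0]},{"linear":[0,0,0]}]'
python3 - <<'E'
from h import *
go(.425,.237,.10,-3.8)
c=optics.calibration("wrist");cv2.imwrite("pics/w1.png",optics.get_image("wrist")[:,:,::-1])
import pickle;pickle.dump(c,open("w1.pkl","wb"))
E
```

```text
t 1.52 pos [0.138  0.5322 0.231 ] ycur -4.2 lin units [-6.83  7.7   3.28]  roll -0.08 (turn after shift; tool z down so + is clockwise) q [63. 22. 74.  0. 84. 67.]invalid input
invalid input
```

View pics/w1.png

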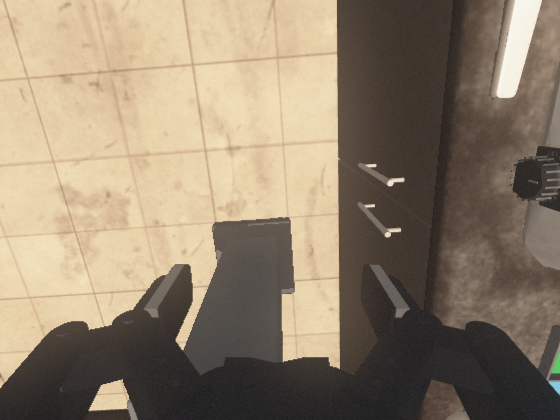

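The moves were refused because every row needs a "roll" entry, so the wrist view shows only floor, with the fingers at the bottom. I'll send them again.

```bash
python3 -m jog '[{"linear":[-0.57,0.64,0.1],"roll":0},{"linear":[-0.57,0.64,0.1],"roll":0},{"linear":[-0.57,0.64,0.1],"roll":0},{"linear":[-0.57,0.64,0.1],"roll":0},{"linear":[-0.57,0.64,0.1],"roll":0},{"linear":[-0.57,0.64,0.1],"roll":0},{"linear":[-0.57,0.64,0.1],"roll":0},{"linear":[-0.57,0.64,0.1],"roll":0},{"linear":[-0.57,0.64,0.1],"roll":0},{"linear":[-0.57,0.64,0.1],"roll":0},{"linear":[-0.57,0.64,0.1],"roll":0},{"linear":[-0.57,0.64,0.1],"roll":0}]' | head -2
python3 -m jog '[{"linear":[0,0,0.5],"roll":0},{"linear":[0,0,0.5],"roll":0},{"linear":[0,0,0],"roll":0},{"linear":[0,0,0],"roll":0}]' | head -2
python3 - <<'E'
from h import *
go(.425,.237,.10,-3.8)
c=optics.calibration("wrist");cv2.imwrite("pics/w2.png",optics.get_image("wrist")[:,:,::-1])
import pickle;pickle.dump(c,open("w2.pkl","wb"))
E
```

```text
time_s: 2.57
position: [0.4262, 0.2364, 0.1831]
time_s: 2.9
position: [0.4249, 0.2377, 0.1431]
t 2.9 pos [0.4249 0.2377 0.1431] ycur -3.9 lin units [-0.02  0.    1.08]  roll -0.03 (turn after shift; tool z down so + is clockwise) q [15. 21. 92.  0. 67. 19.]
```

View pics/w2.png

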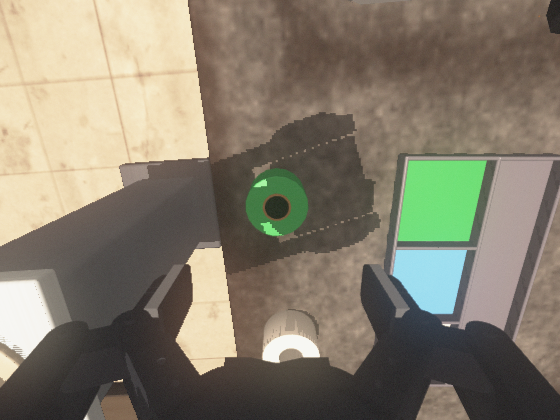

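The wrist view shows the green roll with its core at (277,207), centred between the fingers. The green pad has corners near (407,160), (487,160), (473,241) and (398,240); the blue pad starts below at (396,250)–(468,250). I'll compute both positions.

```bash
python3 - <<'E'
from h import *
import pickle;c=pickle.load(open("w2.pkl","rb"))
f=lambda u,v,z:ray("wrist",(u,v),z,1,c)
print("roll",f(277,207,.04))
q=[f(*p,.006) for p in((407,160),(487,160),(473,241),(398,240))]
print(np.round(q,4),np.mean(q,0)); 
E
```

```text
roll [0.42543895 0.23970451 0.04      ]
[[0.5509 0.267  0.006 ]
 [0.6264 0.2617 0.006 ]
 [0.6246 0.178  0.006 ]
 [0.5471 0.1845 0.006 ]] [0.58723658 0.22277513 0.006     ]
```

```bash
python3 -m jog '[{"linear":[0.02,0,0.8],"roll":0},{"linear":[0,0,0.8],"roll":0},{"linear":[0,0,0.6],"roll":0},{"linear":[0,0,0.5],"roll":0},{"linear":[0,0,0.3],"roll":0},{"linear":[0,0,0.2],"roll":0},{"linear":[0,0,0],"roll":0},{"linear":[0,0,0],"roll":0}]'
python3 -m jog '[{"linear":[0,0,0],"roll":0},{"linear":[0,0,0],"roll":0},{"linear":[0,0,0],"roll":0},{"linear":[0,0,0],"roll":0},{"linear":[0,0,0],"roll":0},{"linear":[0,0,0],"roll":0},{"linear":[0,0,0],"roll":0},{"linear":[0,0,0],"roll":0},{"linear":[0,0,0],"roll":0},{"linear":[0,0,0],"roll":0}]' -1 30
python3 -c "
from h import *
go(.586,.222,.1,-3.8)"
```

```text
time_s: 3.62
position: [0.4258, 0.239, 0.0162]
tool_rot: [[0.07, 0.998, 0.001], [0.998, -0.07, 0.0], [0.0, 0.001, -1.0]]
ft_force: [0.9, -0.1, 0.4]
grip_width: 0.0853
gripper_force: 0.0
time_s: 4.45
position: [0.4258, 0.2388, 0.0164]
tool_rot: [[0.07, 0.998, 0.002], [0.998, -0.07, 0.001], [0.001, 0.002, -1.0]]
ft_force: [-1.8, 0.1, 7.1]
grip_width: 0.0552
gripper_force: 30.6
t 4.45 pos [0.4258 0.2388 0.0164] ycur -4.0 lin units [-0.13  4.03 -2.08]  roll -0.05 (turn after shift; tool z down so + is clockwise) q [ 15.  32. 100.   0.  48.  19.]
```

```bash
python3 -m jog '[{"linear":[0,0,-0.3],"roll":0},{"linear":[0,0,-0.6],"roll":0},{"linear":[0,0,-0.6],"roll":0},{"linear":[-0.02,0.5,0],"roll":0},{"linear":[-0.02,0.7,0],"roll":0},{"linear":[-0.02,0.7,0],"roll":0},{"linear":[-0.02,0.7,0],"roll":0},{"linear":[-0.02,0.7,0],"roll":0},{"linear":[-0.03,0.5,0],"roll":0},{"linear":[0,0.23,0],"roll":0},{"linear":[0,0,0],"roll":0},{"linear":[0,0,0],"roll":0}]'
python3 - <<'E'
from h import *
go(.586,.222,.0234,-3.8)
cv2.imwrite("pics/w3.png",optics.get_image("wrist")[:,:,::-1])
E
```

```text
time_s: 5.45
position: [0.5853, 0.2219, 0.0752]
tool_rot: [[0.071, 0.998, -0.001], [0.998, -0.071, -0.0], [-0.0, -0.001, -1.0]]
ft_force: [-0.2, -0.3, -0.7]
grip_width: 0.0551
gripper_force: 32.7
t 5.45 pos [0.5853 0.2219 0.0752] ycur -4.1 lin units [0.   0.02 1.29]  roll -0.05 (turn after shift; tool z down so + is clockwise) q [10. 37. 74.  0. 69. 14.]
```

View pics/w3.png

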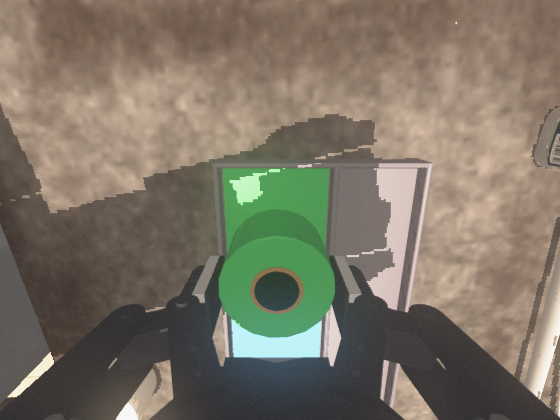

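The roll is held level with its core at (277,290), centred in x over the green bay (columns 223–330). I'll lower and release it.

```bash
python3 -m jog '[{"linear":[0,0,0.4],"roll":0},{"linear":[0,0,0.4],"roll":0},{"linear":[0,0,0.3],"roll":0},{"linear":[0,0,0.17],"roll":0},{"linear":[0,0,0.05],"roll":0},{"linear":[0,0,0],"roll":0},{"linear":[0,0,0],"roll":0},{"linear":[0,0,0],"roll":0}]'
python3 -m jog '[{"linear":[0,0,0],"roll":0},{"linear":[0,0,0],"roll":0},{"linear":[0,0,0],"roll":0},{"linear":[0,0,0],"roll":0},{"linear":[0,0,0],"roll":0},{"linear":[0,0,-0.4],"roll":0},{"linear":[0,0,-0.7],"roll":0},{"linear":[0,0,-0.8],"roll":0},{"linear":[0,0,0],"roll":0},{"linear":[0,0,0],"roll":0}]' 1
python3 -c "
from h import *
go(.431,.0715,.1,-3.8)"
```

```text
time_s: 6.17
position: [0.5857, 0.2222, 0.0231]
tool_rot: [[0.07, 0.998, 0.001], [0.998, -0.07, 0.0], [0.0, 0.001, -1.0]]
ft_force: [-1.1, -0.3, -0.9]
grip_width: 0.0547
gripper_force: 32.6
time_s: 7.0
position: [0.5865, 0.2222, 0.1003]
tool_rot: [[0.07, 0.998, 0.004], [0.998, -0.07, 0.001], [0.001, 0.004, -1.0]]
ft_force: [-0.4, 0.9, -0.4]
grip_width: 0.0853
gripper_force: 0.0
t 7.0 pos [0.5865 0.2222 0.1003] ycur -4.0 lin units [-4.03 -3.61 -0.01]  roll -0.05 (turn after shift; tool z down so + is clockwise) q [10. 36. 72. -0. 71. 14.]
```

```bash
python3 -m jog '[{"linear":[-0.5,-0.45,0],"roll":0},{"linear":[-0.5,-0.45,0],"roll":0},{"linear":[-0.5,-0.45,0],"roll":0},{"linear":[-0.5,-0.45,0],"roll":0},{"linear":[-0.5,-0.45,0],"roll":0},{"linear":[-0.5,-0.45,0],"roll":0},{"linear":[-0.5,-0.45,0],"roll":0},{"linear":[-0.53,-0.46,0],"roll":0},{"linear":[0,0,0],"roll":0},{"linear":[0,0,0],"roll":0},{"linear":[0,0,0],"roll":0}]' |head -2
python3 - <<'E'
from h import *
go(.431,.0715,.0155,-3.8)
c=optics.calibration("wrist");im=optics.get_image("wrist");cv2.imwrite("pics/w4.png",im[:,:,::-1])
import pickle;pickle.dump(c,open("w4.pkl","wb"))
E
```

```text
time_s: 7.92
position: [0.4307, 0.0716, 0.0982]
t 7.92 pos [0.4307 0.0716 0.0982] ycur -4.1 lin units [-0.    0.01  2.07]  roll -0.05 (turn after shift; tool z down so + is clockwise) q [ -6.  20. 103.   0.  57.  -2.]
```

View pics/w4.png

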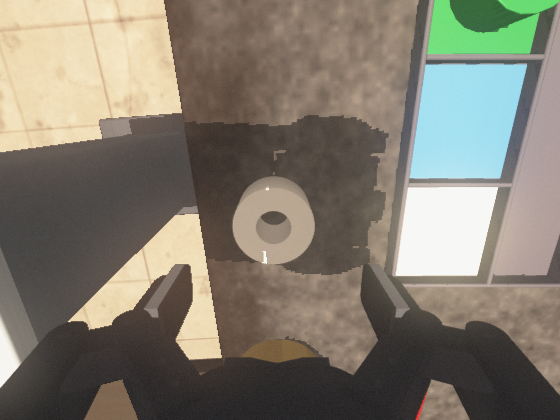

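The white roll's core is at (274,227) between the open fingers. The white pad corners are about (409,187), (497,187), (489,275) and (397,275); the blue pad's are (421,64), (528,64), (506,179) and (411,180).

```bash
python3 - <<'E'
from h import *
import pickle;c=pickle.load(open("w4.pkl","rb"))
f=lambda u,v,z:ray("wrist",(u,v),z,1,c)
print("roll",f(274,227,.04))
for P in (((409,187),(497,187),(489,275),(397,275)),((421,64),(528,64),(506,179),(411,180))):
    q=[f(*p,.006) for p in P]; print(np.round(q,4).tolist(),np.mean(q,0))
E
```

```text
roll [0.42905938 0.07258494 0.04      ]
[[0.5407, 0.0863, 0.006], [0.6126, 0.0811, 0.006], [0.6184, -0.0012, 0.006], [0.5354, 0.0048, 0.006]] [0.57676852 0.04275538 0.006     ]
[[0.5433, 0.1776, 0.006], [0.6204, 0.172, 0.006], [0.6188, 0.0874, 0.006], [0.5419, 0.0921, 0.006]] [0.58109747 0.13226453 0.006     ]
```

```bash
python3 -m jog '[{"linear":[0.01,-0.03,0.6],"roll":0},{"linear":[0,0,0.6],"roll":0},{"linear":[0,0,0.4],"roll":0},{"linear":[0,0,0.3],"roll":0},{"linear":[0,0,0.17],"roll":0},{"linear":[0,0,0],"roll":0},{"linear":[0,0,0],"roll":0}]' | grep -E "pos|force"
python3 -m jog '[{"linear":[0,0,0],"roll":0},{"linear":[0,0,0],"roll":0},{"linear":[0,0,0],"roll":0},{"linear":[0,0,0],"roll":0},{"linear":[0,0,0],"roll":0},{"linear":[0,0,0],"roll":0},{"linear":[0,0,0],"roll":0},{"linear":[0,0,0],"roll":0},{"linear":[0,0,0],"roll":0},{"linear":[0,0,0],"roll":0}]' -1 30
python3 -c "
from h import *
go(.574,.042,.076,-3.8)"
```

```text
position: [0.4295, 0.0722, 0.0157]
ft_force: [-0.3, 0.6, 0.1]
gripper_force: 0.0
time_s: 9.38
position: [0.4296, 0.072, 0.0166]
tool_rot: [[0.07, 0.998, 0.002], [0.998, -0.07, -0.0], [0.0, 0.002, -1.0]]
ft_force: [-0.4, 0.5, 6.0]
grip_width: 0.0603
gripper_force: 31.4
t 9.38 pos [0.4296 0.072  0.0166] ycur -4.0 lin units [-0.49  3.66 -1.48]  roll -0.05 (turn after shift; tool z down so + is clockwise) q [ -6.  29. 109.   0.  43.  -2.]
```

```bash
python3 -m jog '[{"linear":[0,0,-0.3],"roll":0},{"linear":[0,0,-0.6],"roll":0},{"linear":[0,0,-0.6],"roll":0},{"linear":[-0.05,0.5,0],"roll":0},{"linear":[-0.09,0.7,0],"roll":0},{"linear":[-0.1,0.7,0],"roll":0},{"linear":[-0.1,0.7,0],"roll":0},{"linear":[-0.1,0.6,0],"roll":0},{"linear":[-0.05,0.46,0],"roll":0},{"linear":[0,0,0],"roll":0},{"linear":[0,0,0],"roll":0},{"linear":[0,0,0],"roll":0}]' | grep -E "pos|force|wid"
python3 -c "
from h import *
go(.574,.042,.0226,-3.8)"
```

```text
position: [0.5728, 0.0423, 0.0756]
ft_force: [0.3, -0.3, -2.6]
grip_width: 0.0594
gripper_force: 33.5
t 10.38 pos [0.5728 0.0423 0.0756] ycur -4.0 lin units [-0.01  0.03  1.33]  roll -0.05 (turn after shift; tool z down so + is clockwise) q [-8. 33. 83.  0. 64. -4.]
```

```bash
python3 -m jog '[{"linear":[0,0.03,0.4],"roll":0},{"linear":[0,0,0.4],"roll":0},{"linear":[0,0,0.3],"roll":0},{"linear":[0,0,0.17],"roll":0},{"linear":[0,0,0.06],"roll":0},{"linear":[0,0,0],"roll":0},{"linear":[0,0,0],"roll":0},{"linear":[0,0,0],"roll":0}]' | grep -E "pos|force|wid"
python3 -m jog '[{"linear":[0,0,0],"roll":0},{"linear":[0,0,0],"roll":0},{"linear":[0,0,0],"roll":0},{"linear":[0,0,0],"roll":0},{"linear":[0,0,0],"roll":0},{"linear":[0,0,-0.4],"roll":0},{"linear":[0,0,-0.7],"roll":0},{"linear":[0,0,-0.8],"roll":0},{"linear":[0,0,0],"roll":0},{"linear":[0,0,0],"roll":0}]' 1 | grep -E "pos|force|wid"
python3 -c "
from h import *
go(.428,-.271,.1,-3.8)"
```

```text
position: [0.575, 0.042, 0.0231]
ft_force: [-0.7, -0.1, -1.5]
grip_width: 0.0598
gripper_force: 33.5
position: [0.5757, 0.0419, 0.1]
ft_force: [0.1, -0.0, -0.4]
grip_width: 0.0855
gripper_force: 0.0
t 11.88 pos [0.5757 0.0419 0.1   ] ycur -4.0 lin units [-8.06 -3.13 -0.01]  roll -0.05 (turn after shift; tool z down so + is clockwise) q [-8. 31. 81. -0. 67. -4.]
```

```bash
python3 -m jog '[{"linear":[-0.67,-0.26,0],"roll":0},{"linear":[-0.67,-0.26,0],"roll":0},{"linear":[-0.67,-0.26,0],"roll":0},{"linear":[-0.67,-0.26,0],"roll":0},{"linear":[-0.67,-0.26,0],"roll":0},{"linear":[-0.67,-0.26,0],"roll":0},{"linear":[-0.67,-0.26,0],"roll":0},{"linear":[-0.67,-0.26,0],"roll":0},{"linear":[-0.67,-0.26,0],"roll":0},{"linear":[-0.67,-0.26,0],"roll":0},{"linear":[-0.67,-0.26,0],"roll":0},{"linear":[-0.67,-0.26,0],"roll":0}]' |head -2
python3 -m jog '[{"linear":[0,0,0],"roll":0},{"linear":[0,0,0],"roll":0},{"linear":[0,0,0],"roll":0}]' |head -2
python3 - <<'E'
from h import *
go(.428,-.271,.0155,-3.8)
c=optics.calibration("wrist");im=optics.get_image("wrist");cv2.imwrite("pics/w5.png",im[:,:,::-1])
import pickle;pickle.dump(c,open("w5.pkl","wb"))
E
```

```text
time_s: 12.88
position: [0.4266, -0.2708, 0.0973]
time_s: 13.13
position: [0.4276, -0.2694, 0.0977]
t 13.13 pos [ 0.4276 -0.2694  0.0977] ycur -4.1 lin units [-0.04  0.02  2.05]  roll -0.05 (turn after shift; tool z down so + is clockwise) q [-46.  26.  93.   0.  61. -42.]
```

View pics/w5.png

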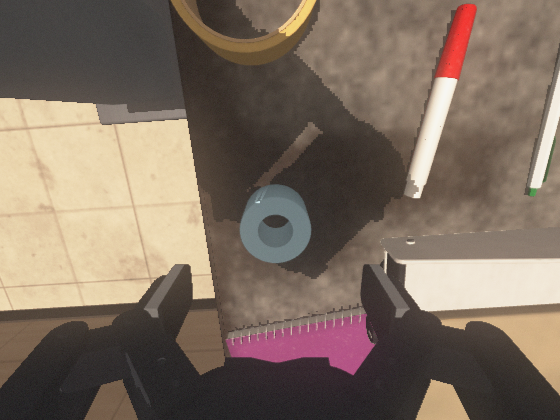

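The blue roll's core is at (276,230). The marker runs from its cap at (467,9) to its tail at (414,193). The vacuum sealer's front corner at (385,245) is close to the right finger, so I'll compute the clearance.

```bash
python3 - <<'E'
from h import *
import pickle;c=pickle.load(open("w5.pkl","rb"))
f=lambda u,v,z:ray("wrist",(u,v),z,1,c)
print("roll",f(276,230,.04))
print("mk",f(467,9,.012),f(414,193,.012))
for z in(0,.03,.06,.09):print(z,f(383,250,z),f(398,308,z),ray("top",(562,301),z))
print("side corner",[ray("side",(478,447),z) for z in (0,.03,.06,.09)])
E
```

```text
roll [ 0.42714723 -0.27051297  0.04      ]
mk [ 0.56500905 -0.13264642  0.012     ] [ 0.53883454 -0.25788946  0.012     ]
0 [ 0.52040461 -0.31274084  0.        ] [ 5.37223880e-01 -3.75588701e-01 -2.77555756e-17] [ 0.52281211 -0.30745886  0.        ]
0.03 [ 0.50952721 -0.29743135  0.03      ] [ 0.52423981 -0.3524073   0.03      ] [ 0.51840023 -0.29825233  0.03      ]
0.06 [ 0.49864982 -0.28212187  0.06      ] [ 0.51125574 -0.32922589  0.06      ] [ 0.51398836 -0.2890458   0.06      ]
0.09 [ 0.48777243 -0.26681239  0.09      ] [ 0.49827167 -0.30604448  0.09      ] [ 0.50957648 -0.27983927  0.09      ]
side corner [array([ 0.53259231, -0.27154511,  0.        ]), array([ 0.5188632 , -0.28993973,  0.03      ]), array([ 0.50513409, -0.30833434,  0.06      ]), array([ 0.49140497, -0.32672896,  0.09      ])]
```

The sealer corner is near x=0.515 and the finger back at 0.485, so there is about 30 mm of clearance. I'll grasp the blue roll.

```bash
python3 -m jog '[{"linear":[-0.02,0,0.6],"roll":0},{"linear":[0,0,0.6],"roll":0},{"linear":[0,0,0.4],"roll":0},{"linear":[0,0,0.3],"roll":0},{"linear":[0,0,0.15],"roll":0},{"linear":[0,0,0],"roll":0},{"linear":[0,0,0],"roll":0}]' | grep -E "pos|force"
python3 -m jog '[{"linear":[0,0,0],"roll":0},{"linear":[0,0,0],"roll":0},{"linear":[0,0,0],"roll":0},{"linear":[0,0,0],"roll":0},{"linear":[0,0,0],"roll":0},{"linear":[0,0,0],"roll":0},{"linear":[0,0,0],"roll":0},{"linear":[0,0,0],"roll":0},{"linear":[0,0,0],"roll":0},{"linear":[0,0,0],"roll":0}]' -1 30| grep -E "pos|force|wid"
python3 -m jog '[{"linear":[0,0,-0.3],"roll":0},{"linear":[0,0,-0.6],"roll":0},{"linear":[0,0,-0.8],"roll":0},{"linear":[0,0,-0.8],"roll":0},{"linear":[0,0,0],"roll":0},{"linear":[0,0,0],"roll":0}]' | grep -E "pos|force|wid"
python3 -c "
from h import *
go(.580,.1315,.1,-3.8)"
```

```text
position: [0.4282, -0.2704, 0.0167]
ft_force: [-0.1, 1.0, 0.8]
gripper_force: 0.0
position: [0.428, -0.271, 0.0174]
ft_force: [0.1, 1.1, 4.6]
grip_width: 0.0518
gripper_force: 30.7
position: [0.4282, -0.2712, 0.1179]
ft_force: [-0.8, 0.9, -2.6]
grip_width: 0.0519
gripper_force: 32.2
t 15.1 pos [ 0.4282 -0.2712  0.1179] ycur -4.0 lin units [10.31  3.08  0.43]  roll -0.05 (turn after shift; tool z down so + is clockwise) q [-46.  24.  91.  -0.  64. -42.]
```

```bash
python3 -m jog '[{"linear":[0.5,0.15,0],"roll":0},{"linear":[0.8,0.24,0],"roll":0},{"linear":[0.8,0.24,0],"roll":0},{"linear":[0.8,0.24,0],"roll":0},{"linear":[0.8,0.24,0],"roll":0},{"linear":[0.8,0.24,0],"roll":0},{"linear":[0.8,0.24,0],"roll":0},{"linear":[0.8,0.24,0],"roll":0},{"linear":[0.8,0.24,0],"roll":0},{"linear":[0.8,0.24,0],"roll":0},{"linear":[0.8,0.24,0],"roll":0},{"linear":[0.8,0.24,0],"roll":0}]' | grep -E "pos|force|wid"
python3 -m jog '[{"linear":[0.6,0.19,0],"roll":0},{"linear":[0.41,0.1,0],"roll":0},{"linear":[0,0,0.5],"roll":0},{"linear":[0,0,0.5],"roll":0},{"linear":[0,0,0],"roll":0},{"linear":[0,0,0],"roll":0},{"linear":[0,0,0],"roll":0}]' | grep -E "pos|force|wid"
python3 -c "
from h import *
go(.580,.1315,.024,-3.8)"
```

```text
position: [0.5649, 0.0941, 0.1148]
ft_force: [1.1, -0.5, -2.0]
grip_width: 0.052
gripper_force: 32.2
position: [0.5799, 0.1316, 0.0768]
ft_force: [0.3, 0.1, -0.4]
grip_width: 0.0519
gripper_force: 32.1
t 16.68 pos [0.5799 0.1316 0.0768] ycur -4.1 lin units [-0.    0.    1.32]  roll -0.05 (turn after shift; tool z down so + is clockwise) q [ 1. 35. 80. -0. 66.  5.]
```

Next I'll lower, release and rise, then look from the top camera at the rolls before fetching the marker.

```bash
python3 -m jog '[{"linear":[0,0,0.4],"roll":0},{"linear":[0,0,0.4],"roll":0},{"linear":[0,0,0.3],"roll":0},{"linear":[0,0,0.16],"roll":0},{"linear":[0,0,0.05],"roll":0},{"linear":[0,0,0],"roll":0},{"linear":[0,0,0],"roll":0},{"linear":[0,0,0],"roll":0}]' | grep -E "pos|force|wid"
python3 -m jog '[{"linear":[0,0,0],"roll":0},{"linear":[0,0,0],"roll":0},{"linear":[0,0,0],"roll":0},{"linear":[0,0,0],"roll":0},{"linear":[0,0,0],"roll":0},{"linear":[0,0,-0.4],"roll":0},{"linear":[0,0,-0.7],"roll":0},{"linear":[0,0,-0.8],"roll":0},{"linear":[0,0,0],"roll":0},{"linear":[0,0,0],"roll":0}]' 1 | grep -E "pos|force|wid"
python3 -c "
from h import *
a=np.array([.5655,-.132]);b=np.array([.539,-.261]);d=a-b;m=(a+b)/2;yaw=np.degrees(np.arctan2(d[1],d[0]))-90
print(m,yaw);go(*m,.1,yaw)"
```

```text
position: [0.5803, 0.1318, 0.0251]
ft_force: [0.2, 0.2, -1.0]
grip_width: 0.0518
gripper_force: 32.1
position: [0.5804, 0.1319, 0.1017]
ft_force: [-0.5, 0.9, -0.7]
grip_width: 0.0855
gripper_force: 0.0
[ 0.55225 -0.1965 ] -11.608567488666935
t 18.18 pos [0.5804 0.1319 0.1017] ycur -4.0 lin units [-8.24 -0.13  0.04]  roll 1.51 (turn after shift; tool z down so + is clockwise) q [ 1. 33. 78. -0. 69.  5.]
```

```bash
python3 -m jog '[{"linear":[-0.4,0,0],"roll":0},{"linear":[-0.8,0,0],"roll":0},{"linear":[-0.8,0,0],"roll":0},{"linear":[-0.8,-0.03,0],"roll":0},{"linear":[-0.8,-0.05,0],"roll":0},{"linear":[-0.8,-0.05,0],"roll":0},{"linear":[-0.8,0,0],"roll":0},{"linear":[-0.8,0,0],"roll":0},{"linear":[-0.8,0,0],"roll":0},{"linear":[-0.8,0,0],"roll":0},{"linear":[-0.64,0,0],"roll":0},{"linear":[0,0,0],"roll":0.8}]' 0 |head -2
python3 -m jog '[{"linear":[0,0,0],"roll":0.7},{"linear":[0,0,0],"roll":0},{"linear":[0,0,0],"roll":0},{"linear":[0,0,0],"roll":0}]'
python3 - <<'E'
from h import *
go(.55225,-.1965,.006,-11.6)
c=optics.calibration("wrist");im=optics.get_image("wrist");tp=optics.get_image("top")
cr=cv2.resize(tp[130:280,140:400],(560,323),interpolation=cv2.INTER_CUBIC)
cv2.imwrite("pics/w6.png",np.vstack([im[:270],cr])[:,:,::-1])
import pickle;pickle.dump(c,open("w6.pkl","wb"))
E
```

```text
time_s: 19.18
position: [0.5505, -0.2009, 0.0986]
time_s: 19.52
position: [0.5511, -0.1962, 0.0995]
tool_rot: [[0.198, 0.98, -0.001], [0.98, -0.198, 0.001], [0.0, -0.001, -1.0]]
ft_force: [0.1, -0.6, -0.5]
grip_width: 0.043
gripper_force: 0.0
t 19.52 pos [ 0.5511 -0.1962  0.0995] ycur -11.4 lin units [-0.    0.03  2.34]  roll 0.04 (turn after shift; tool z down so + is clockwise) q [-31.  32.  80.   0.  68. -20.]
```

View pics/w6.png

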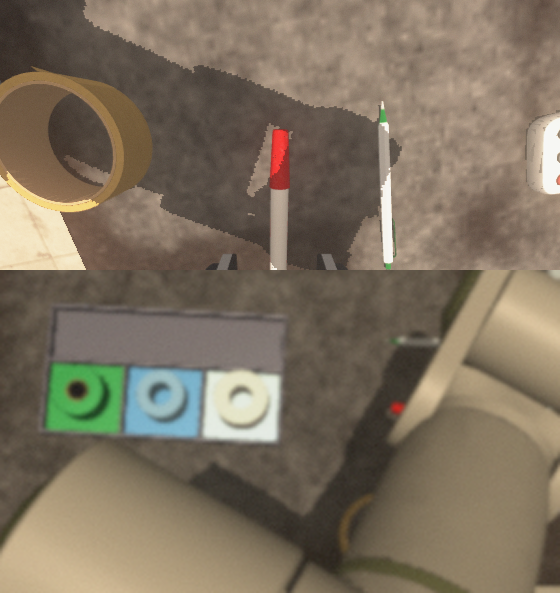

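Upper half (wrist): the marker stands upright in the view at column 280 with its cap end at row 130, midway between the fingers at (228,262) and (327,262). The pen is well clear at column 385. Lower half (top camera crop): all three rolls sit centred on their own pads. I'll descend on the marker and grip it.

```bash
python3 -m jog '[{"linear":[0,0.03,0.6],"roll":0},{"linear":[0,0,0.6],"roll":0},{"linear":[0,0,0.5],"roll":0},{"linear":[0,0,0.35],"roll":0},{"linear":[0,0,0.2],"roll":0},{"linear":[0,0,0.07],"roll":0},{"linear":[0,0,0],"roll":0},{"linear":[0,0,0],"roll":0}]' | grep -E "pos|force"
python3 -m jog '[{"linear":[0,0,0],"roll":0},{"linear":[0,0,0],"roll":0},{"linear":[0,0,0],"roll":0},{"linear":[0,0,0],"roll":0},{"linear":[0,0,0],"roll":0},{"linear":[0,0,0],"roll":0},{"linear":[0,0,0],"roll":0},{"linear":[0,0,0],"roll":0}]' -1 25| grep -E "pos|force|wid"
python3 -m jog '[{"linear":[0,0,-0.3],"roll":0},{"linear":[0,0,-0.6],"roll":0},{"linear":[0,0,-0.8],"roll":0},{"linear":[0,0,-0.8],"roll":0},{"linear":[0,0,0],"roll":0},{"linear":[0,0,0],"roll":0}]' | grep -E "pos|force|wid"
python3 - <<'E'
from h import *
go(.653,.127,.1,-3.8)
im=optics.get_image("wrist");cv2.imwrite("pics/w7.png",im[:,:,::-1])
E
```

```text
position: [0.553, -0.197, 0.0081]
ft_force: [0.0, -0.5, 0.2]
gripper_force: 0.0
position: [0.553, -0.197, 0.0082]
ft_force: [-0.8, -0.2, 6.9]
grip_width: 0.0132
gripper_force: 23.6
position: [0.553, -0.1971, 0.1088]
ft_force: [-0.7, 0.9, -0.0]
grip_width: 0.0132
gripper_force: 22.4
t 21.45 pos [ 0.553  -0.1971  0.1088] ycur -11.5 lin units [8.44 0.83 0.21]  roll -1.55 (turn after shift; tool z down so + is clockwise) q [-31.  32.  79.  -0.  69. -20.]
```

View pics/w7.png

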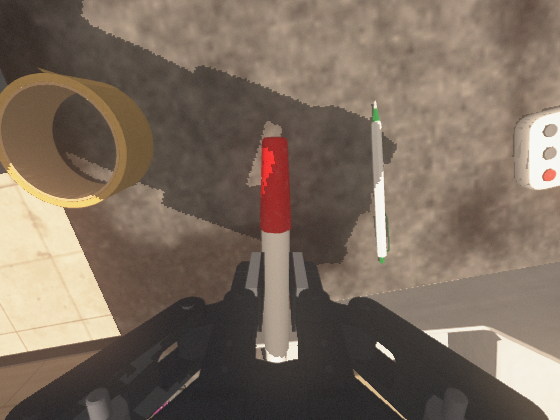

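The marker is held lengthwise between the fingers, from its cap at (275,140) to its tail at (277,357). I'll turn and carry it over the pen bay.

```bash
python3 -m jog '[{"linear":[0.4,0,0],"roll":-0.8},{"linear":[0.75,0,0],"roll":-0.75},{"linear":[0.75,0,0],"roll":0},{"linear":[0.75,0.1,0],"roll":0},{"linear":[0.75,0.2,0],"roll":0},{"linear":[0.75,0.2,0],"roll":0},{"linear":[0.75,0.2,0],"roll":0},{"linear":[0.75,0.2,0],"roll":0},{"linear":[0.75,0.3,0],"roll":0},{"linear":[0.75,0.3,0],"roll":0},{"linear":[0.5,0.3,0],"roll":0},{"linear":[0.3,0.2,0],"roll":0}]' |grep -E "pos|wid"
python3 -m jog '[{"linear":[0,0,0],"roll":0},{"linear":[0,0,0],"roll":0},{"linear":[0,0,0],"roll":0},{"linear":[0,0,0],"roll":0}]'|grep -E "pos|wid"
python3 -c "
from h import *
go(.653,.127,.05,-3.8)"
```

```text
position: [0.6574, 0.1173, 0.105]
grip_width: 0.013
position: [0.6569, 0.1137, 0.1068]
grip_width: 0.0133
t 22.83 pos [0.6569 0.1137 0.1068] ycur -3.9 lin units [ 0.32 -0.12  1.42]  roll -0.01 (turn after shift; tool z down so + is clockwise) q [-0. 39. 64. -0. 77.  4.]
```

```bash
python3 -m jog '[{"linear":[0.16,-0.06,0.3],"roll":0},{"linear":[0.16,-0.06,0.5],"roll":0},{"linear":[0,0,0.5],"roll":0},{"linear":[0,0,0],"roll":0},{"linear":[0,0,0],"roll":0},{"linear":[0,0,0],"roll":0}]'|grep -E "pos|wid"
python3 - <<'E'
from h import *
go(.653,.127,.0145,-3.8)
import pickle;pickle.dump(optics.calibration("wrist"),open("w8.pkl","wb"))
im=optics.get_image("wrist");tp=optics.get_image("side")
cr=cv2.resize(tp[110:240,220:360],(302,280),interpolation=cv2.INTER_CUBIC)
o=np.zeros((420,800,3),np.uint8);o[:,:498]=im[:,62:];
o[:280,498:]=cr;cv2.imwrite("pics/w8.png",o[:,:,::-1])
E
```

```text
position: [0.6541, 0.1272, 0.0566]
grip_width: 0.0132
t 23.33 pos [0.6541 0.1272 0.0566] ycur -3.8 lin units [-0.01 -0.03  1.05]  roll -0.01 (turn after shift; tool z down so + is clockwise) q [ 1. 42. 68. -0. 70.  5.]
```

View pics/w8.png

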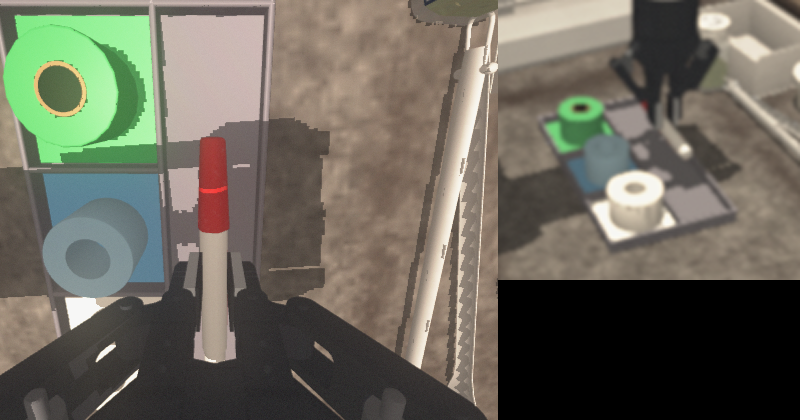

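The wrist view shows the marker at column 213, midway in the pen bay (columns 162–260). The side crop shows it level, with the rolls upright. I'll lower it and open only slightly, because the bay is just 60 mm wide.

```bash
python3 -m jog '[{"linear":[0,-0.03,0.3],"roll":0},{"linear":[0,0,0.3],"roll":0},{"linear":[0,0,0.25],"roll":0},{"linear":[0,0,0.16],"roll":0},{"linear":[0,0,0.06],"roll":0},{"linear":[0,0,0],"roll":0},{"linear":[0,0,0],"roll":0},{"linear":[0,0,0],"roll":0}]'|grep -E "pos|wid|force"
python3 -m jog '[{"linear":[0,0,0],"roll":0},{"linear":[0,0,0],"roll":0},{"linear":[0,0,0],"roll":0},{"linear":[0,0,0],"roll":0},{"linear":[0,0,0],"roll":0},{"linear":[0,0,0],"roll":0}]' -0.4 |grep -E "pos|wid|force"
python3 -m jog '[{"linear":[0,0,-0.2],"roll":0},{"linear":[0,0,-0.4],"roll":0},{"linear":[0,0,-0.8],"roll":0},{"linear":[0,0,-0.8],"roll":0},{"linear":[0,0,-0.8],"roll":0},{"linear":[0,0,0],"roll":0},{"linear":[0,0,0],"roll":0},{"linear":[0,0,0],"roll":0}]'|grep -E "pos|wid|force"
python3 - <<'E'
from h import *
im=optics.get_image("wrist");tp=optics.get_image("side")
cr=cv2.resize(tp[130:300,220:390],(302,302),interpolation=cv2.INTER_CUBIC)
o=np.zeros((420,800,3),np.uint8);o[:,:498]=im[:,62:];
o[:302,498:]=cr;cv2.imwrite("pics/w9.png",o[:,:,::-1])
E
```

```text
position: [0.6524, 0.1278, 0.0127]
ft_force: [-2.0, -0.5, 3.0]
grip_width: 0.0132
gripper_force: 23.7
position: [0.6523, 0.1279, 0.0124]
ft_force: [0.2, 0.1, -0.2]
grip_width: 0.0256
gripper_force: 0.0
position: [0.6519, 0.1279, 0.1323]
ft_force: [-0.5, 0.2, -0.5]
grip_width: 0.0257
gripper_force: 0.0
```

View pics/w9.png

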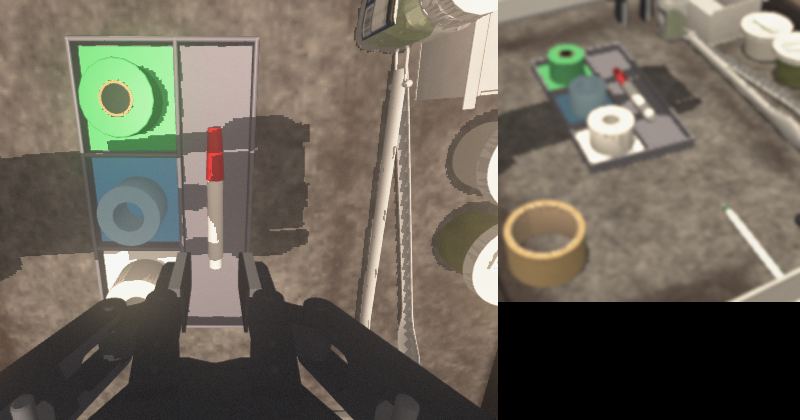

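The marker lies flat in the middle of the pen bay (column 215, rows 128–268), and the three rolls stand on their own pads. The tape and pen have not moved and the gripper is clear, so I'll hand in.

```bash
python3 -c "
from rig import env
print(env.close_job())"
```

```text
the job is handed in; nothing more can be done
None
```

The job is handed in: the last pictures show all three rolls upright on their own pads, the marker flat and lengthwise in the pen bay, and the tape and ball pen where they started; no verdict came back on hand-in.

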